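# Free the jammed plate incubator with its release pin

## Robot

A 6-joint arm with a two-finger parallel gripper is mounted at the origin on the work surface. World frame = base frame: x ahead of the robot, y to its left, z up, the work surface at z = 0. Lengths are in m, angles in degrees, forces in N, time in s.
With the tool pointing down it reaches from about 0.375 to 0.925 m from the base axis. Payload 5.7 kg.
Tool frame: the origin (TCP) lies midway between the tips of the shut fingers; the grasp point (between the pads) lies 19 mm behind it; z points along the fingers, y is the direction in which the jaws open and shut (so a half turn about z gives the same grasp; the last joint's range is limited). The gripper opens to 88 mm and grips with 3 to 60 N. Pads are 20 mm wide; open, the fingers measure 115 mm over their backs; the gripper's body (75 mm by 178 mm) begins 61 mm behind the grasp point.
Start: joints at [68.692, 20.558, 86.54, -0, 72.909, -6.595], TCP at [0.152, 0.58, 0.223] pointing down, gripper open.
Joint ranges: [-170.27, 170.27], [-57.76, 135], [12.27, 136.19], [-55.21, 235.2], [11.17, 155.16], [-170.74, 170.74]. Speed limits (degrees/s): [136.94, 136.94, 180, 180, 180, 180].

## Interface

Orientations are given as a 3x3 rotation matrix whose columns are the frame's x, y, z axes.
In Python, from plant import status, camera, camera_info, ctrl gives the robot as it stands.
- The arm moves only by the shell command python3 -m pendant 'ROWS' [FORCE]. ROWS is a JSON object of lists of equal length, an entry for each row: "jaw": the finger opening in mm, from 0 to 87.8; "offset": the shift along the tool's x, y, z in units of 40 mm (1.0 is 40 mm), a list of three; "turn": the turn, a rotation vector about the tool's x, y, z in rad, a list of three. A call has 1 to 5 rows; each row is the pose to reach, as a shift and turn from the pose measured when the call began, along the tool's axes at that moment; what a row does not reach only later rows make up. A row lasts 1/12 s, in which the tool goes at most 41.7 mm and 7.16 degrees, less where a joint would pass 70% of its speed; a pose out of reach is approached as far as the arm can. A call with a gripper value outside its range is refused whole. The fingers move at their own pace and stop on an object; FORCE is the grip in N (left out, the last holds). Time passes only in rows, so rows that repeat a pose let the fingers close. It gives the time, the measured TCP pose, the force and the opening at its end, in the units of the state.
- status.state(): the state, without advancing time (a new reading comes with each control period).
- camera(name): name is "scene" or "side" or "wrist"; returns the picture (480x640x3 uint8, blue, green, red); there is no depth.
- camera_info(name): a dict with "camera_matrix" (3x3 intrinsics, pixels), "rvec" (rotation vector, rad) and "tvec" (3), from world to camera coordinates, as OpenCV has them. Camera axes: x right, y down, z forward; pixel columns grow to the right and rows downward; lengths in m; the calibration is good to about 2 mm. A picture is of the moment at which its call begins: read the wrist's pose just before it. camera_info takes no time and is no camera call; for the wrist camera it gives the pose at the moment of the call.
- ctrl.close_job(): hands the job in, once; it reports no verdict.
The state is a dict: "clock": time; "qpos": joint angles; "joint_velocities": joint speeds; "tau": joint torques, N m; "ee_pos": TCP position; "tool_rot": TCP orientation; "ft_force": force on the tool from outside, world axes, zero at the start; "ft_torque": the same for the moment, N m; "gripper_width": opening from 0.0 (shut) to 1.0 (fully open).
Only numpy, scipy, OpenCV 4.12 (cv2) and the standard library are available. Lean on these libraries where they do the work, as an engineer would, in place of code of your own. Each camera call takes 0.05 s, during which the arm holds its last target. There are 200 camera calls.

## Task

The microplate incubator with the red lamp has locked with its plate inside. Take the release pin out of its stand, push its rod down the yellow-ringed release hole in that incubator's top to trip the latch so that the tray springs out, then put the pin back upright in its stand. Leave the tray of the incubator with the green lamp shut.

Things in the scene. Friction and masses are not known exactly. Their poses are not given: they have to be found in the camera images.
- pin: Release pin, 100 g, upright; origin: centre of the rod's lower tip, z up. From the tip: steel rod 8 mm thick, 52 long; collar 44 wide, 5 thick; orange handle 22 thick, 65 long (top at 122). It hangs in a fixed black stand, 75 x 75 x 70 mm high, with a 24 mm through hole in mid top: collar on the top, tip 18 mm above the bench. Put it back in that same spot.
- incubator_red_hole (a point): Mouth centre of the 24 mm yellow-ringed hole in the top (100 mm up) of the white 200 x 150 x 100 mm fixed case with the red lamp (12 mm dome, 80 mm in front of the hole). x points to the case's rear, z up. A sprung latch plate (2 to 6 N) lies 35 mm below the mouth; it frees the tray when the tip is about 43 mm below; the collar meets the top at 52. It rises again; the tray stays out.
- tray_red (a joint): How far the blue-fronted tray of the case with the red lamp has slid out of its front, in m: 0 shut and latched, 0.07 fully out. Once tripped, a spring drives it out in about half a second, towards the hole point's -x; its front is 22 to 60 mm above the bench.
- tray_green (a joint): The same for the second, identical incubator, whose lamp is green: 0 shut, 0.07 out. It has the same ringed hole and latch; it must stay shut.
Mind the look-alikes: they are no part of the job. What is meant by the pin is not blue or purple, and is the larger of those in its own colour.

How it is judged (in metres and radians):
On the way, in this order (a step that is already met when the one before it is completed fails the run):
1. the pin's rod is in the release hole of the incubator with the red lamp (horizontal distance between pin and incubator_red_hole below 0.015 m and z of pin in the frame of incubator_red_hole below -0.015 m).
2. its tray has sprung out (value of joint tray_red above 0.05 m), for 0.1 s.
At the end, for the whole second after the job is handed in: The tray of the incubator with the red lamp is out by more than 50 mm, the other tray is still shut (less than 10 mm), and the pin is back in its stand, at rest, upright within 10 degrees, its tip within 15 mm of where it began (value of joint tray_red above 0.05 m and value of joint tray_green below 0.01 m and distance of pin from where it was at the start of the episode below 0.015 m and angle between pin's own z axis and vertical below 0.17 rad and linear speed of pin below 0.02 m/s); the robot touches nothing.
It fails at once if the tray of the incubator with the green lamp comes out (value of joint tray_green above 0.01 m).
It also fails if it takes over 51 s, if anything falls off the work surface, if the arm or the gripper's body presses on something with over 40 N, if the wrist force passes 120 N, or if a joint passes its speed limit or range.

## Working session

There is one attempt and no reset: what is moved stays moved. The work goes in short steps, Python scripts to look and compute and a shell command to move; the robot and the scene stay as the last step left them, time stands still between calls to the robot, and variables do not carry over. Pictures are saved under pics/ and viewed, about 8 in all and at most 12, crops included, and the job is handed in when it is done.

```bash
mkdir -p pics; ls; python3 - <<'E'
from plant import status,camera,camera_info
import cv2,numpy as np
print(status.state())
for n in("scene","side"):
    cv2.imwrite(f"pics/{n}0.png",camera(n)); i=camera_info(n); R=cv2.Rodrigues(np.array(i["rvec"]))[0]
    print(n,i["camera_matrix"],-R.T@np.array(i["tvec"]).ravel())
E
```

```text
pics
{'clock': 0.0, 'qpos': array([ 6.86920187e+01,  2.05961919e+01,  8.65963498e+01,  3.64802036e-04,
        7.29081828e+01, -6.59429494e+00]), 'joint_velocities': array([-0.05492662,  0.08791244, -0.13474612,  0.00349216, -0.05219705,
       -0.08634394]), 'tau': array([ 1.62408553e-03, -5.15348876e+01, -2.70726389e+01,  6.77500712e-02,
        3.47355427e-02, -1.62441638e-04]), 'ee_pos': array([0.15215138, 0.57970207, 0.22184522]), 'tool_rot': array([[-9.67206566e-01,  2.53990243e-01, -6.44484057e-04],
       [ 2.53990976e-01,  9.67205205e-01, -1.63558829e-03],
       [ 2.07924867e-04, -1.74564486e-03, -9.99998455e-01]]), 'ft_force': array([-0.76207251, -0.12480217, -0.47560476]), 'ft_torque': array([-0.02121336, -0.06038459,  0.02745055]), 'gripper_width': 0.9980763301233164}
scene [[505.83101725   0.         319.5675388 ]
 [  0.         505.83101725 246.28089585]
 [  0.           0.           1.        ]] [0.83605443 0.55831928 0.81021759]
side [[568.47578359   0.         322.49144075]
 [  0.         568.47578359 249.96162345]
 [  0.           0.           1.        ]] [ 0.21219891 -0.53179302  0.65218759]
```

View pics/scene0.png

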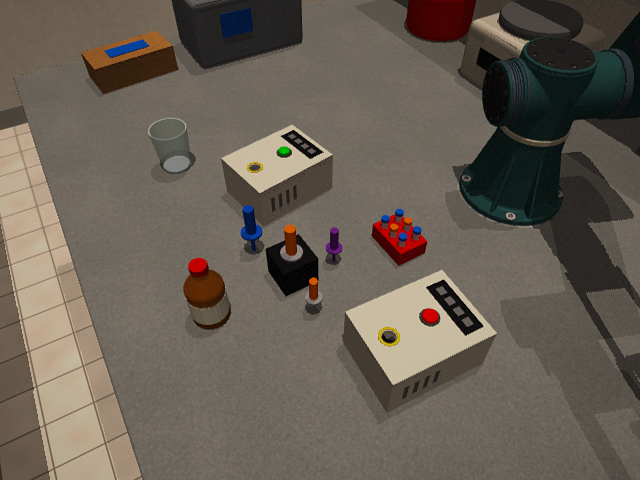

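View pics/side0.png

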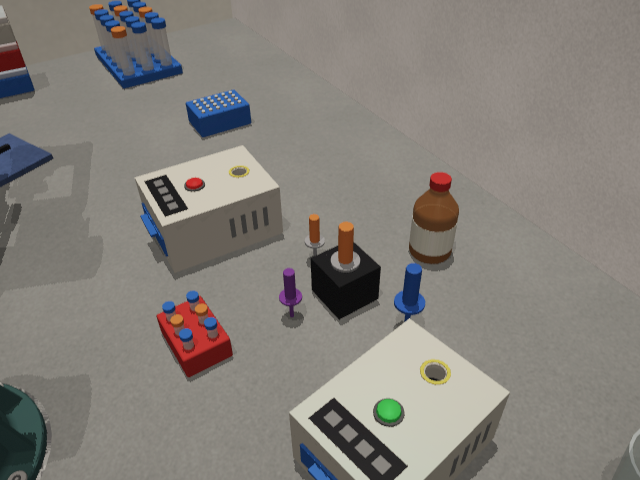

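Scene view candidates:
- Orange pin in the black stand, (290,240): the larger orange one, so this is the pin.
- Small orange pin, (314,292): not it.
- Blue pin (250,225) and purple pin (334,243): not it.
- Red-lamp case: hole (389,337), lamp (430,317).
- Green-lamp case: hole (255,168), to be left alone.

In the side view the pin is at (346,245), the red-case hole at (239,171) and its lamp at (194,184).

```bash
cat > h.py <<'E'
import cv2,numpy as np
from plant import status,camera,camera_info
def ray(n,px,i=None):
    i=i or camera_info(n); R=cv2.Rodrigues(np.array(i["rvec"]))[0]; K=np.array(i["camera_matrix"])
    o=-R.T@np.array(i["tvec"]).ravel(); d=R.T@np.linalg.solve(K,[px[0],px[1],1]); return o,d
def onz(n,px,z,i=None):
    o,d=ray(n,px,i); return o+d*(z-o[2])/d[2]
def blobs(im,lo,hi,amin=25):
    m=cv2.inRange(cv2.cvtColor(im,cv2.COLOR_BGR2HSV),lo,hi)
    n,l,s,c=cv2.connectedComponentsWithStats(m)
    return [(c[k].round(1),int(s[k,4]),s[k,:4]) for k in range(1,n) if s[k,4]>=amin]
ORANGE=((8,180,120),(15,255,255)); YEL=((24,120,110),(33,255,255)); RED=((0,200,100),(4,255,255))
E
python3 - <<'E'
from h import *
near={"scene":dict(p=(290,240),h=(389,337),l=(430,317)),"side":dict(p=(346,245),h=(239,171),l=(194,184))}
for n in near:
    im=cv2.imread(f"pics/{n}0.png")
    for k,rng,z in (("p",ORANGE,.1075),("h",YEL,.1),("l",RED,.104)):
        for c,a,b in blobs(im,*rng):
            if np.hypot(*(c-near[n][k]))<18: print(n,k,c,a,b,onz(n,c,z).round(4))
a=cv2.imread("pics/scene0.png")[200:320,230:350]; b=cv2.imread("pics/side0.png")[200:320,270:390]
cv2.imwrite("pics/crop.png",cv2.resize(np.hstack([a,b]),None,fx=3,fy=3,interpolation=cv2.INTER_CUBIC))
E
```

```text
scene p [289.5 228.6] 78 [284 225  12   8] [ 0.5549 -0.0541  0.1075]
scene h [388.6 336.1] 141 [378 327  22  19] [0.5239 0.2336 0.1   ]
scene l [429.7 315.7] 194 [422 309  16  15] [0.4438 0.2372 0.104 ]
side h [238.5 171.9] 70 [229 166  20  11] [0.523  0.2317 0.1   ]
side l [193.6 184.9] 49 [186 179  16  10] [0.4419 0.2334 0.104 ]
```

View pics/crop.png

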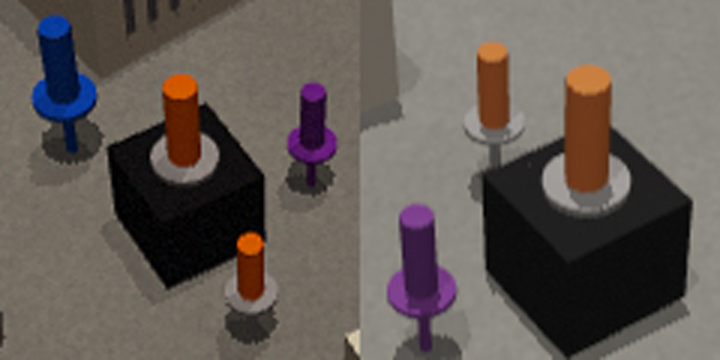

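Left half (scene) and right half (side): the pin in the stand is clearly the larger orange one. Its top disc is at scene (289.5,228.6) and side (346,226.7). The smaller orange pin stands beside it.

```bash
python3 - <<'E'
from h import *
a=onz("scene",(289.5,228.6),.14); b=onz("side",(346,226.7),.14); print(a,b)
# neighbours: tops at two views, ray crossing
for nm,p,q in (("pin",(289.5,228.6),(346,226.7)),("small",(313.5,281),(434-360+60,0)),):
    pass
for nm,p,q in (("small",(313.5,281.5),(314,217)),("blue",(248.5,209),(413,268)),("purple",(334.5,230.5),(289,271.5)),("bottle",(198,264),(440,178))):
    o1,d1=ray("scene",p);o2,d2=ray("side",q)
    t=np.linalg.lstsq(np.c_[d1,-d2],o2-o1,rcond=None)[0]; print(nm,o1+t[0]*d1,o2+t[1]*d2)
s=status.state(); P=(a+b)/2; T=np.array([P[0],P[1],.20]); print("off units",s["tool_rot"].T@(T-s["ee_pos"])/.04, camera_info("wrist")["tvec"])
E
```

```text
[ 0.56791547 -0.02575573  0.14      ] [ 0.5660635 -0.029539   0.14     ]
small [0.57098187 0.06829337 0.08944113] [0.57240022 0.06747407 0.08947652]
blue [ 0.60491094 -0.13042984  0.11981677] [ 0.60594274 -0.13106327  0.12010325]
purple [ 0.47495672 -0.01890305  0.09229073] [ 0.47637986 -0.01971028  0.09222394]
bottle [ 0.74466792 -0.02168552  0.1489918 ] [ 0.74491375 -0.02184116  0.14909435]
off units [-13.88690642 -12.0520104    0.5652219 ] [-0.5987837  -0.03102142  0.3892703 ]
```

```bash
R='{"jaw":[87,87,87,87,87],"offset":[[-0.75,-0.65,0],[-1.5,-1.3,0],[-2.25,-1.95,0],[-3.0,-2.6,0],[-3.75,-3.25,0]],"turn":[[0,0,0],[0,0,0],[0,0,0],[0,0,0],[0,0,0]]}' ; python3 -m pendant '{"jaw":[87,87,87,87,87],"offset":[[-0.75,-0.65,0],[-1.5,-1.3,0],[-2.25,-1.95,0],[-3.0,-2.6,0],[-3.75,-3.25,0]],"turn":[[0,0,0],[0,0,0],[0,0,0],[0,0,0],[0,0,0]]}'
```

```text
clock: 0.52
ee_pos: [0.2645, 0.4142, 0.2217]
tool_rot: [[-0.967, 0.253, -0.001], [0.253, 0.967, -0.002], [0.0, -0.002, -1.0]]
ft_force: [0.8, -0.1, -0.1]
gripper_width: 0.992
```

```bash
python3 -m pendant '{"jaw":[87,87,87,87,87],"offset":[[-0.75,-0.65,0],[-1.5,-1.3,0],[-2.25,-1.95,0],[-3.0,-2.6,0],[-3.75,-3.25,0]],"turn":[[0,0,0],[0,0,0],[0,0,0],[0,0,0],[0,0,0]]}'; python3 -m pendant '{"jaw":[87,87,87,87,87],"offset":[[-0.75,-0.65,0],[-1.5,-1.3,0],[-2.25,-1.95,0],[-3.0,-2.6,0],[-3.75,-3.25,0]],"turn":[[0,0,0],[0,0,0],[0,0,0],[0,0,0],[0,0,0]]}'
```

```text
clock: 0.93
ee_pos: [0.3771, 0.2485, 0.2219]
tool_rot: [[-0.967, 0.253, -0.001], [0.253, 0.967, -0.002], [0.001, -0.002, -1.0]]
ft_force: [-0.1, 1.1, -0.5]
gripper_width: 0.99
clock: 1.35
ee_pos: [0.4899, 0.0829, 0.222]
tool_rot: [[-0.967, 0.253, -0.002], [0.253, 0.967, -0.002], [0.001, -0.002, -1.0]]
ft_force: [0.6, 0.7, -0.6]
gripper_width: 0.993
```

```bash
cat > g.py <<'E'
import sys
from h import *
s=status.state(); T=np.array([float(v) for v in sys.argv[1:4]])
print(s["clock"],"ee",s["ee_pos"].round(4),"F",s["ft_force"].round(1),"w",s["gripper_width"].round(3),"off",(s["tool_rot"].T@(T-s["ee_pos"])/.04).round(2), "z",s["tool_rot"][:,2].round(4))
E
python3 g.py .567 -.0275 .20
```

```text
Traceback (most recent call last):
  File "g.py", line 4, in <module>
    print(s["clock"],"ee",s["ee_pos"].round(4),"F",s["ft_force"].round(1),"w",s["gripper_width"].round(3),"off",(s["tool_rot"].T@(T-s["ee_pos"])/.04).round(2), "z",s["tool_rot"][:,2].round(4))
                                                                              ^^^^^^^^^^^^^^^^^^^^^^^^
AttributeError: 'float' object has no attribute 'round'
```

```bash
sed -i 's/s\["gripper_width"\].round(3)/round(s["gripper_width"],3)/' g.py; python3 -m pendant '{"jaw":[87,87,87,87,87],"offset":[[-0.7,-0.6,0],[-1.4,-1.2,0],[-2.1,-1.8,0],[-2.56,-2.18,0],[-2.56,-2.18,0]],"turn":[[0,0,0],[0,0,0],[0,0,0],[0,0,0],[0,0,0]]}'; python3 g.py .567 -.0275 .20; python3 - <<'E'
from h import *
im=camera("wrist"); cv2.imwrite("pics/w1.png",im)
for c,a,b in blobs(im,*ORANGE): print(c,a,b,onz("wrist",c,.14))
E
```

```text
clock: 1.77
ee_pos: [0.5698, -0.0317, 0.2217]
tool_rot: [[-0.966, 0.257, 0.0], [0.257, 0.966, -0.004], [-0.001, -0.004, -1.0]]
ft_force: [0.7, 0.5, -0.1]
gripper_width: 0.989
1.7667 ee [ 0.5698 -0.0317  0.2217] F [ 0.7  0.5 -0.1] w 0.989 off [0.09 0.08 0.54] z [ 3.0e-04 -3.9e-03 -1.0e+00]
```

View pics/w1.png

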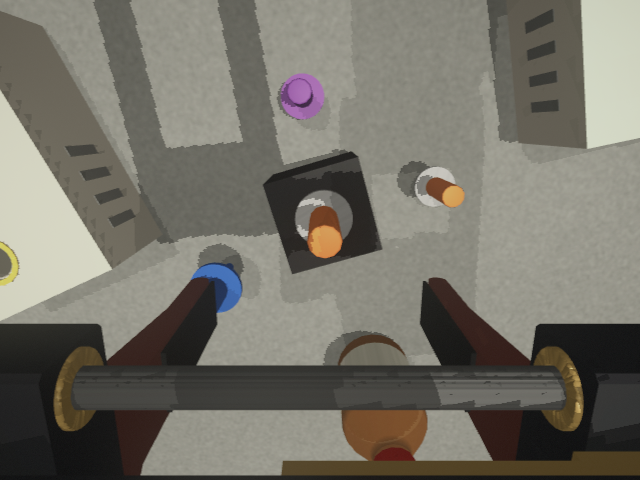

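Wrist view: the pin's top disc is at (325,241). The stand is centred below it, the blue pin is at (217,287) and the small orange one at (453,196). Both stay outside the fingers.

```bash
python3 - <<'E'
from h import *
print(onz("wrist",(325,241),.14))
E
python3 g.py .567 -.0275 .091
```

```text
[ 0.56386417 -0.02474813  0.14      ]
1.8167 ee [ 0.5678 -0.0295  0.2215] F [-0.4  0.3 -0.1] w 0.99 off [0.03 0.05 3.26] z [-0.0018 -0.0022 -1.    ]
```

```bash
python3 -m pendant '{"jaw":[87,87,87,87,87],"offset":[[0.06,0.06,0.8],[0.06,0.06,1.6],[0.06,0.06,2.4],[0.06,0.06,3.2],[0.06,0.06,3.2]],"turn":[[0,0,0],[0,0,0],[0,0,0],[0,0,0],[0,0,0]]}'; python3 g.py .566 -.0265 .092;  python3 -m pendant '{"jaw":[50,40,30,15,15],"offset":[[0,0,0],[0,0,0],[0,0,0],[0,0,0],[0,0,0]],"turn":[[0,0,0],[0,0,0],[0,0,0],[0,0,0],[0,0,0]]}' 25;  python3 -m pendant '{"jaw":[15,15,15,15,15],"offset":[[0,0,0],[0,0,0],[0,0,0],[0,0,0],[0,0,0]],"turn":[[0,0,0],[0,0,0],[0,0,0],[0,0,0],[0,0,0]]}' 25; python3 g.py .566 -.0265 .23
```

```text
clock: 2.23
ee_pos: [0.5602, -0.0249, 0.0881]
tool_rot: [[-0.967, 0.256, -0.013], [0.256, 0.967, -0.0], [0.013, -0.003, -1.0]]
ft_force: [-0.6, 0.2, -0.1]
gripper_width: 0.991
2.2333 ee [ 0.5602 -0.0249  0.0881] F [-0.6  0.2 -0.1] w 0.991 off [-0.15 -0.   -0.1 ] z [-0.013  -0.     -0.9999]
clock: 2.65
ee_pos: [0.5614, -0.0249, 0.0897]
tool_rot: [[-0.967, 0.255, -0.01], [0.255, 0.967, -0.0], [0.009, -0.003, -1.0]]
ft_force: [0.1, -1.2, -0.2]
gripper_width: 0.651
clock: 3.07
ee_pos: [0.5614, -0.0249, 0.0898]
tool_rot: [[-0.967, 0.256, -0.01], [0.256, 0.967, -0.001], [0.009, -0.003, -1.0]]
ft_force: [-0.9, -0.1, 0.7]
gripper_width: 0.269
3.0667 ee [ 0.5614 -0.0249  0.0898] F [-0.9 -0.1  0.7] w 0.269 off [-0.09 -0.02 -3.51] z [-9.9e-03 -5.0e-04 -1.0e+00]
```

```bash
python3 -m pendant '{"jaw":[24,24,12,12,12],"offset":[[-0.1,0,0],[-0.1,0,0],[-0.1,0,0],[-0.1,0,0],[-0.1,0,0]],"turn":[[0,0.01,0],[0,0.01,0],[0,0.01,0],[0,0.01,0],[0,0.01,0]]}' 30; python3 -m pendant '{"jaw":[12,12,12],"offset":[[0,0,0],[0,0,0],[0,0,0]],"turn":[[0,0,0],[0,0,0],[0,0,0]]}' 30;python3 g.py .566 -.0265 .23
```

```text
clock: 3.48
ee_pos: [0.5655, -0.0261, 0.0897]
tool_rot: [[-0.967, 0.256, -0.019], [0.256, 0.967, 0.002], [0.019, -0.003, -1.0]]
ft_force: [0.4, -0.6, 0.4]
gripper_width: 0.243
clock: 3.73
ee_pos: [0.5655, -0.026, 0.0897]
tool_rot: [[-0.967, 0.256, -0.019], [0.256, 0.967, 0.002], [0.019, -0.003, -1.0]]
ft_force: [-0.3, 0.1, 0.0]
gripper_width: 0.248
3.7333 ee [ 0.5655 -0.026   0.0897] F [-0.3  0.1  0. ] w 0.248 off [ 0.05 -0.02 -3.51] z [-0.0192  0.002  -0.9998]
```

```bash
python3 -m pendant '{"jaw":[12,12,12,12,12],"offset":[[0.01,0,-0.5],[0.02,0,-1.2],[0.04,-0.01,-2.0],[0.06,-0.01,-3.0],[0.06,-0.01,-3.0]],"turn":[[0,0,0],[0,0,0],[0,0,0],[0,0,0],[0,0,0]]}'; python3 g.py .5235 .2327 .21
```

```text
clock: 4.15
ee_pos: [0.5694, -0.0266, 0.2168]
tool_rot: [[-0.967, 0.255, -0.008], [0.255, 0.967, 0.0], [0.008, -0.002, -1.0]]
ft_force: [1.9, 0.8, -0.3]
gripper_width: 0.242
4.15 ee [ 0.5694 -0.0266  0.2168] F [ 1.9  0.8 -0.3] w 0.242 off [2.76 5.97 0.18] z [-8.3e-03  2.0e-04 -1.0e+00]
```

```bash
python3 -m pendant '{"jaw":[12,12,12,12,12],"offset":[[0.2,0.5,0],[0.6,1.3,0],[1.0,2.1,0],[1.4,2.9,0],[1.7,3.7,0]],"turn":[[0,0,0],[0,0,0],[0,0,0],[0,0,0],[0,0,0]]}'; python3 g.py .5235 .2327 .21
```

```text
clock: 4.57
ee_pos: [0.5396, 0.1353, 0.2165]
tool_rot: [[-0.967, 0.256, -0.01], [0.256, 0.967, 0.0], [0.01, -0.002, -1.0]]
ft_force: [0.4, -0.4, -0.8]
gripper_width: 0.248
4.5667 ee [0.5396 0.1353 0.2165] F [ 0.4 -0.4 -0.8] w 0.248 off [1.01 2.25 0.17] z [-1.010e-02  2.000e-04 -9.999e-01]
```

```bash
python3 -m pendant '{"jaw":[12,12,12,12,12],"offset":[[0.4,0.8,0],[0.7,1.6,0],[1.0,2.25,0.1],[1.0,2.25,0.1],[1.0,2.25,0.1]],"turn":[[0,-0.01,0],[0,-0.01,0],[0,-0.01,0],[0,-0.01,0],[0,-0.01,0]]}'; python3 g.py .5235 .2327 .21; python3 - <<'E'
from h import *
for n in("scene","side","wrist"):
    im=camera(n); cv2.imwrite(f"pics/{n}2.png",im)
    if n!="wrist":
        for c,a,b in blobs(im,*YEL): print(n,c,a,b,onz(n,c,.1).round(4))
w=cv2.imread("pics/scene2.png"); c=w[180:400,280:500]; d=cv2.imread("pics/side2.png")[60:280,130:350]
cv2.imwrite("pics/c2.png",cv2.resize(np.hstack([c,d]),None,fx=1.8,fy=1.8))
E
python3 g.py .5235 .2327 .21
```

```text
clock: 4.98
ee_pos: [0.5227, 0.2337, 0.2118]
tool_rot: [[-0.967, 0.253, -0.002], [0.253, 0.967, -0.003], [0.001, -0.003, -1.0]]
ft_force: [0.3, 0.9, -0.3]
gripper_width: 0.247
4.9833 ee [0.5227 0.2337 0.2118] F [ 0.3  0.9 -0.3] w 0.247 off [-0.02 -0.02  0.04] z [-0.002 -0.003 -1.   ]
scene [254.2 166.6] 63 [247 162  16  10] [ 0.5323 -0.2656  0.1   ]
side [434.7 372.2] 218 [420 360  31  24] [ 0.5304 -0.2657  0.1   ]
5.1333 ee [0.5239 0.2315 0.2124] F [ 0.6 -0.2  0.1] w 0.243 off [0.02 0.03 0.06] z [-9.e-04 -3.e-03 -1.e+00]
```

View pics/wrist2.png

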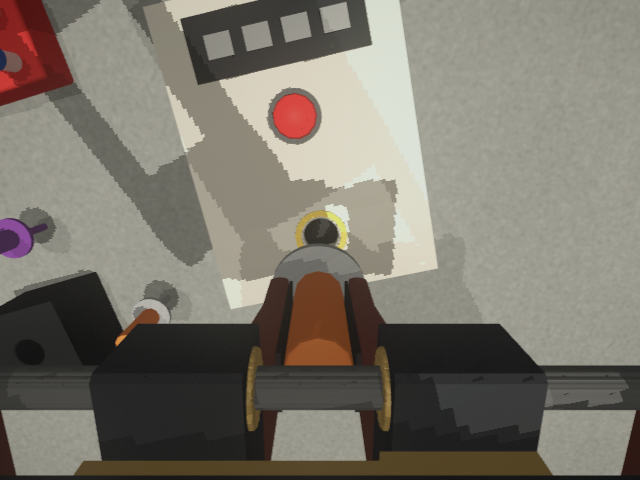

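View pics/c2.png

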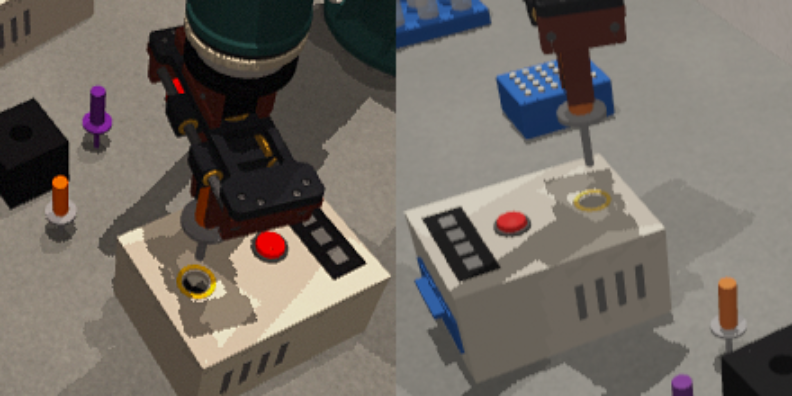

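Wrist view: the ringed hole is at (321,233), with the collar just in front of it. Scene crop: the rod tip is at about full-image (392,323), above the hole at (389,337). In the side view the tip is at about (238,151).

```bash
python3 - <<'E'
from h import *
o1,d1=ray("scene",(391.7,323.3));o2,d2=ray("side",(237.8,151))
t=np.linalg.lstsq(np.c_[d1,-d2],o2-o1,rcond=None)[0]; print(o1+t[0]*d1,o2+t[1]*d2)
print(onz("scene",(391.7,323.3),.1407),onz("side",(237.8,151),.1407),onz("wrist",(321,233),.1))
# collar points: scene crop (204,221), side (584-396,114)
for z in (.1927,.195): print(onz("scene",(280+204/1.8,180+221/1.8),z),onz("side",(130+186/1.8,60+114/1.8),z))
E
python3 g.py .5235 .2327 .21
```

```text
[0.52395712 0.23525755 0.13996688] [0.52737653 0.23338637 0.13927657]
[0.52429849 0.23561092 0.1407    ] [0.52650185 0.23126285 0.1407    ] [0.52210682 0.23321463 0.1       ]
[0.52561129 0.2323675  0.1927    ] [0.52515545 0.23155776 0.1927    ]
[0.52676756 0.23358154 0.195     ] [0.52358892 0.22773675 0.195     ]
5.1333 ee [0.5239 0.2315 0.2124] F [ 0.6 -0.2  0.1] w 0.243 off [0.02 0.03 0.06] z [-9.e-04 -3.e-03 -1.e+00]
```

```bash
python3 -m pendant '{"jaw":[12,12,12,12,12],"offset":[[0.04,-0.04,0.3],[0.04,-0.04,0.6],[0.04,-0.04,0.9],[0.04,-0.04,1.2],[0.04,-0.04,1.4]],"turn":[[0,0,0],[0,0,0],[0,0,0],[0,0,0],[0,0,0]]}'; python3 g.py .522 .231 .123;
```

```text
clock: 5.55
ee_pos: [0.5217, 0.2286, 0.1553]
tool_rot: [[-0.966, 0.258, -0.002], [0.258, 0.966, -0.004], [0.001, -0.004, -1.0]]
ft_force: [0.0, 0.3, -1.1]
gripper_width: 0.246
5.55 ee [0.5217 0.2286 0.1553] F [ 0.   0.3 -1.1] w 0.246 off [0.01 0.06 0.81] z [-0.002  -0.0036 -1.    ]
```

```bash
python3 -m pendant '{"jaw":[12,12,12,12,12],"offset":[[0.01,0.05,0.2],[0.01,0.05,0.4],[0.01,0.05,0.6],[0.01,0.05,0.75],[0.01,0.05,0.82]],"turn":[[0,0,0],[0,0,0],[0,0,0],[0,0,0],[0,0,0]]}'; python3 g.py .522 .231 .123; python3 -m pendant '{"jaw":[12,12,12],"offset":[[0,0,0],[0,0,0],[0,0,0]],"turn":[[0,0,0],[0,0,0],[0,0,0]]}'; python3 - <<'E'
from h import *
a=camera("scene")[230:430,310:530];b=camera("side")[120:320,90:310]
cv2.imwrite("pics/c3.png",cv2.resize(np.hstack([a,b]),None,fx=1.8,fy=1.8))
E
```

```text
clock: 5.97
ee_pos: [0.5223, 0.2302, 0.1222]
tool_rot: [[-0.966, 0.258, -0.001], [0.258, 0.966, -0.004], [0.0, -0.004, -1.0]]
ft_force: [0.0, -2.5, 3.7]
gripper_width: 0.246
5.9667 ee [0.5223 0.2302 0.1222] F [ 0.  -2.5  3.7] w 0.246 off [ 0.01  0.02 -0.02] z [-0.0014 -0.004  -1.    ]
clock: 6.22
ee_pos: [0.5224, 0.2301, 0.1226]
tool_rot: [[-0.966, 0.258, -0.001], [0.258, 0.966, -0.004], [-0.0, -0.004, -1.0]]
ft_force: [-0.6, -1.1, 3.7]
gripper_width: 0.25
```

View pics/c3.png

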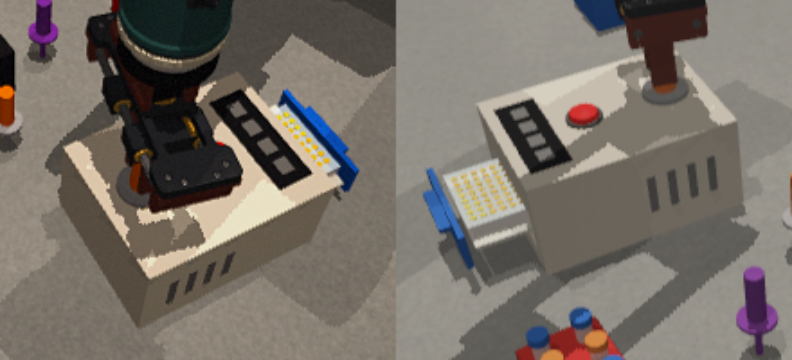

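The red-lamp case's tray is fully out: its blue front and plate show at about (470,210) in the right crop. The collar is just above the hole. Next I retract the rod.

```bash
python3 -m pendant '{"jaw":[12,12,12,12,12],"offset":[[0,0,-0.4],[0,0,-1.0],[0,0,-1.7],[0,0,-2.3],[0,0,-2.3]],"turn":[[0,0,0],[0,0,0],[0,0,0],[0,0,0],[0,0,0]]}'; python3 g.py .5655 -.026 .21
```

```text
clock: 6.73
ee_pos: [0.5253, 0.2319, 0.2194]
tool_rot: [[-0.966, 0.258, 0.007], [0.258, 0.966, -0.001], [-0.007, 0.001, -1.0]]
ft_force: [0.8, 0.3, -0.9]
gripper_width: 0.246
6.7333 ee [0.5253 0.2319 0.2194] F [ 0.8  0.3 -0.9] w 0.246 off [-2.63 -5.97  0.25] z [ 0.007 -0.001 -1.   ]
```

```bash
python3 -m pendant '{"jaw":[12,12,12,12,12],"offset":[[-0.2,-0.5,0],[-0.6,-1.3,0],[-1.0,-2.1,0],[-1.3,-2.9,0],[-1.6,-3.7,0]],"turn":[[0,0,0],[0,0,0],[0,0,0],[0,0,0],[0,0,0]]}'; python3 g.py .5655 -.026 .21
```

```text
clock: 7.15
ee_pos: [0.5485, 0.0714, 0.2187]
tool_rot: [[-0.966, 0.258, 0.006], [0.258, 0.966, -0.0], [-0.006, 0.001, -1.0]]
ft_force: [0.4, -0.6, -1.1]
gripper_width: 0.243
7.15 ee [0.5485 0.0714 0.2187] F [ 0.4 -0.6 -1.1] w 0.243 off [-1.04 -2.24  0.22] z [ 6.1e-03 -4.0e-04 -1.0e+00]
```

```bash
python3 -m pendant '{"jaw":[12,12,12,12,12],"offset":[[-0.4,-0.8,0],[-0.8,-1.6,0],[-1.04,-2.24,0.1],[-1.04,-2.24,0.2],[-1.04,-2.24,0.2]],"turn":[[0,0.01,0],[0,0.02,0],[0,0.02,0],[0,0.02,0],[0,0.02,0]]}';python3 -m pendant '{"jaw":[12,12],"offset":[[0,0,0],[0,0,0]],"turn":[[0,0,0],[0,0,0]]}'; python3 g.py .5655 -.026 .13;python3 - <<'E'
from h import *
a=camera("scene")[170:330,210:370];b=camera("side")[170:330,260:420]
cv2.imwrite("pics/c4.png",cv2.resize(np.hstack([a,b]),None,fx=2.5,fy=2.5))
E
```

```text
clock: 7.57
ee_pos: [0.5648, -0.0269, 0.209]
tool_rot: [[-0.965, 0.26, -0.016], [0.26, 0.965, 0.006], [0.017, 0.001, -1.0]]
ft_force: [0.1, 0.7, -1.7]
gripper_width: 0.246
clock: 7.73
ee_pos: [0.564, -0.0257, 0.2083]
tool_rot: [[-0.966, 0.26, -0.017], [0.26, 0.966, 0.007], [0.019, 0.002, -1.0]]
ft_force: [0.5, -0.3, -0.7]
gripper_width: 0.252
7.7333 ee [ 0.564  -0.0257  0.2083] F [ 0.5 -0.3 -0.7] w 0.252 off [-0.07 -0.    1.96] z [-0.0174  0.0067 -0.9998]
```

View pics/c4.png

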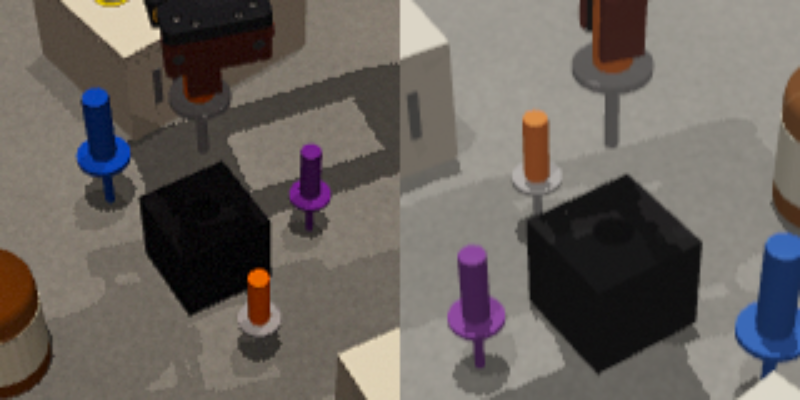

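The stand's hole shows at full-image scene (292.4,253.2) and side (344.8,262). The rod tip is at scene (291.2,230) and side (344.4,228).

```bash
python3 - <<'E'
from h import *
print("tip",onz("scene",(291.2,230),.137),onz("side",(344.4,228),.137))
print("hole",onz("scene",(292.4,253.2),.07),onz("side",(344.8,262),.07))
E
```

```text
tip [ 0.56565098 -0.02366222  0.137     ] [ 0.56464107 -0.02771289  0.137     ]
hole [ 0.56544932 -0.02552333  0.07      ] [ 0.56657067 -0.02760908  0.07      ]
```

```bash
python3 -m pendant '{"jaw":[12,12,12,12,12],"offset":[[-0.07,0,0.5],[-0.07,0,1.0],[-0.07,0,1.5],[-0.07,0,1.9],[-0.07,0,1.9]],"turn":[[0,0,0],[0,0,0],[0,0,0],[0,0,0],[0,0,0]]}';python3 g.py .5655 -.026 .0905
```

```text
clock: 8.25
ee_pos: [0.5635, -0.0244, 0.1301]
tool_rot: [[-0.966, 0.258, -0.021], [0.258, 0.966, 0.007], [0.023, 0.001, -1.0]]
ft_force: [-0.3, -0.3, -1.6]
gripper_width: 0.245
8.25 ee [ 0.5635 -0.0244  0.1301] F [-0.3 -0.3 -1.6] w 0.245 off [-0.08 -0.03  0.99] z [-0.0215  0.0072 -0.9997]
```

```bash
python3 -m pendant '{"jaw":[12,12,12,12,12],"offset":[[-0.08,-0.03,0.25],[-0.08,-0.03,0.5],[-0.08,-0.03,0.75],[-0.08,-0.03,0.95],[-0.08,-0.03,0.97]],"turn":[[0,0,0],[0,0,0],[0,0,0],[0,0,0],[0,0,0]]}';python3 -m pendant '{"jaw":[12,12,12],"offset":[[0,0,0],[0,0,0],[0,0,0]],"turn":[[0,0,0],[0,0,0],[0,0,0]]}';python3 g.py .5655 -.026 .0905
```

```text
clock: 8.67
ee_pos: [0.565, -0.0259, 0.0899]
tool_rot: [[-0.966, 0.258, -0.023], [0.257, 0.966, 0.007], [0.024, 0.001, -1.0]]
ft_force: [0.2, -0.4, -1.8]
gripper_width: 0.244
clock: 8.92
ee_pos: [0.5653, -0.026, 0.0903]
tool_rot: [[-0.966, 0.258, -0.022], [0.258, 0.966, 0.007], [0.023, 0.001, -1.0]]
ft_force: [-0.6, -0.7, -0.5]
gripper_width: 0.245
8.9167 ee [ 0.5653 -0.026   0.0903] F [-0.6 -0.7 -0.5] w 0.245 off [-0.01  0.   -0.01] z [-0.0221  0.0074 -0.9997]
```

```bash
python3 -m pendant '{"jaw":[12,12,12,12],"offset":[[0,0,0.03],[0,0,0.04],[0,0,0.04],[0,0,0.04]],"turn":[[0,0,0],[0,0,0],[0,0,0],[0,0,0]]}'; python3 -m pendant '{"jaw":[30,40,50,60,70],"offset":[[0,0,0],[0,0,0],[0,0,0],[0,0,0],[0,0,0]],"turn":[[0,0,0],[0,0,0],[0,0,0],[0,0,0],[0,0,0]]}';python3 -m pendant '{"jaw":[75,75,75,75,75],"offset":[[0,0,0],[0,0,0],[0,0,0],[0,0,0],[0,0,0]],"turn":[[0,0,0],[0,0,0],[0,0,0],[0,0,0],[0,0,0]]}'; python3 g.py .5655 -.026 .22
```

```text
clock: 9.25
ee_pos: [0.5655, -0.0261, 0.0897]
tool_rot: [[-0.966, 0.258, -0.021], [0.258, 0.966, 0.007], [0.022, 0.002, -1.0]]
ft_force: [-2.4, 0.1, 5.7]
gripper_width: 0.242
clock: 9.67
ee_pos: [0.5655, -0.0261, 0.0896]
tool_rot: [[-0.966, 0.258, -0.021], [0.258, 0.966, 0.007], [0.022, 0.002, -1.0]]
ft_force: [-0.8, -0.7, 0.2]
gripper_width: 0.584
clock: 10.08
ee_pos: [0.5655, -0.0261, 0.0896]
tool_rot: [[-0.966, 0.258, -0.021], [0.258, 0.966, 0.007], [0.022, 0.002, -1.0]]
ft_force: [0.9, -1.5, -0.2]
gripper_width: 0.854
10.0833 ee [ 0.5655 -0.0261  0.0896] F [ 0.9 -1.5 -0.2] w 0.854 off [ 0.07  0.01 -3.26] z [-0.0213  0.0072 -0.9997]
```

Contact was felt (5.7 N), so the collar is seated. Next: back off and check.

```bash
python3 -m pendant '{"jaw":[75,75,75,75,75],"offset":[[0.01,0,-0.5],[0.03,0,-1.2],[0.05,0.01,-2.0],[0.06,0.01,-2.8],[0.07,0.01,-3.3]],"turn":[[0,0,0],[0,0,0],[0,0,0],[0,0,0],[0,0,0]]}'; python3 -m pendant '{"jaw":[75,75,75,75,75],"offset":[[0,0,-0.7],[0,0,-1.4],[0,0,-1.5],[0,0,-1.5],[0,0,-1.5]],"turn":[[0,0,0],[0,0,0],[0,0,0],[0,0,0],[0,0,0]]}';python3 g.py .5655 -.026 .22;python3 - <<'E'
from h import *
a=camera("scene");b=camera("side")
for n,im in(("scene",a),("side",b)):
    o=cv2.imread(f"pics/{n}0.png")
    for k,x in (("before",o),("after",im)):
        m=[c for c in blobs(x,(3,150,60),(15,255,255)) if abs(c[0][0]-(290 if n=="scene" else 346))<12 and abs(c[0][1]-242)<20]; print(n,k,m)
cv2.imwrite("pics/c5.png",cv2.resize(np.hstack([a,b]),(800,300)))
E
```

```text
clock: 10.5
ee_pos: [0.5668, -0.0261, 0.2248]
tool_rot: [[-0.966, 0.258, -0.018], [0.258, 0.966, 0.007], [0.019, 0.002, -1.0]]
ft_force: [0.5, -0.2, 0.2]
gripper_width: 0.854
clock: 10.92
ee_pos: [0.5675, -0.0264, 0.2843]
tool_rot: [[-0.966, 0.258, -0.018], [0.258, 0.966, 0.007], [0.019, 0.002, -1.0]]
ft_force: [0.4, 0.1, -0.7]
gripper_width: 0.85
10.9167 ee [ 0.5675 -0.0264  0.2843] F [ 0.4  0.1 -0.7] w 0.85 off [ 0.02 -0.01  1.61] z [-0.0183  0.0067 -0.9998]
scene before [(array([290.3, 239.5]), 327, array([284, 225,  13,  31], dtype=int32))]
scene after [(array([290.8, 239.8]), 337, array([285, 225,  13,  31], dtype=int32))]
side before [(array([345.4, 242.4]), 560, array([338, 222,  15,  42], dtype=int32))]
side after [(array([344.7, 242.3]), 578, array([337, 222,  16,  42], dtype=int32))]
```

View pics/c5.png

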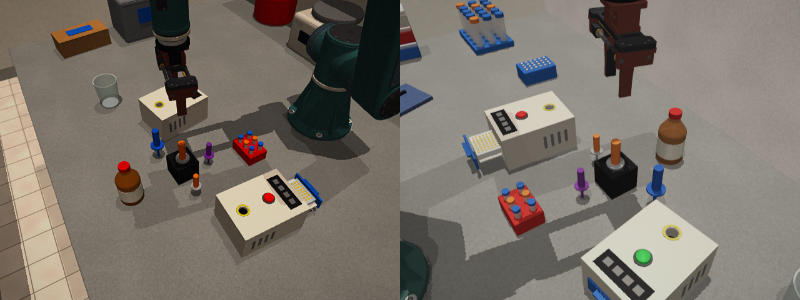

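The pin is upright in its stand and within 1 px of its starting image position in both views. The red-lamp tray is out, the green one is shut, and the gripper is clear of everything.

```bash
python3 -c "
from plant import ctrl; print(ctrl.close_job())"
```

```text
the job is handed in; nothing more can be done
None
```

The job is done and handed in at about 11 s of the 51 s allowed; the hand-in reports no verdict. I took the large orange pin from its stand and pushed its rod about 49 mm down the red-lamp incubator's hole. The tray sprang out, and I put the pin back in its stand.

- **Pin:** it stands upright in the stand, with its handle within 1 pixel of the starting position in both views (about 1–2 mm). Contact on lowering was 5.7 N, so the collar is seated.
- **Trays:** in the last pictures the red-lamp tray is fully out and the green-lamp tray is shut. I judged both by eye and did not measure them.
- **Gripper:** it is open and about 14 cm above the pin, with no contact force.
- **Disagreements:** the camera views differed by up to about 4 mm on the pin's position. The hand was also tilted about 1° when it gripped, so I kept nearly the same tilt for the return. Both are within the 8 mm clearance around the rod.

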